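Lock the tube rack into its transport dock

ROBOT

A 6-joint arm with a two-finger parallel gripper is mounted at the origin on the work surface. World frame = base frame: x ahead of the robot, y to its left, z up, the work surface at z = 0. Lengths are in m, angles in rad, forces in N, time in s.
With the tool pointing down it reaches from about 0.35 to 0.925 m from the base axis. Payload 6.4 kg.
Tool frame: the origin (TCP) lies at the very end of the fingers, on their centre line; the grasp point (between the pads) lies 19 mm behind it (bot.grip_depth is the distance from the TCP to the grasp point, in m); z points along the fingers, y is the direction in which the jaws open and shut (so a half turn about z gives the same grasp; the last joint's range is limited). The gripper opens to 94 mm and grips with 3 to 60 N. Pads are 16 mm wide; open, the fingers measure 119 mm over their backs; the gripper's body (75 mm by 177 mm) begins 78 mm behind the grasp point.
Start: joints at [1.075, 0.245, 1.558, -0, 1.339, -0.174], TCP at [0.206, 0.617, 0.205] pointing down, gripper open.
Joint ranges: [-3.13, 3.13], [-1.02, 2.26], [0.13, 2.54], [-0.95, 4.09], [0.21, 2.88], [-2.74, 2.74]. Speed limits (rad/s): [2.57, 2.57, 3.14, 3.14, 3.14, 3.14].

INTERFACE

Orientations are given as a 3x3 rotation matrix whose columns are the frame's x, y, z axes.
In Python, from station import telemetry, get_image, calibration, bot gives the robot as it stands.
- The arm moves only by the shell command python3 -m crank 'ROWS' [OPENING] [FORCE]. ROWS is JSON, a list that holds one entry, the list of rows, each a list of 4 numbers: the shift along the tool's x, y, z in units of 200 mm (1.0 is 200 mm), then the turn about the tool's z in units of 0.1 rad (1.0 is 0.1 rad). In form: [[[dx, dy, dz, roll], ...]]. A call has 1 to 8 rows; each row shifts and turns the pose as measured when the row begins, along the tool's axes as they then stand; what a row does not reach is not made up. A row lasts 1/12 s, in which the tool goes at most 41.7 mm and 7.16 degrees, less where a joint would pass 70% of its speed; a pose out of reach is approached as far as the arm can. A call with a number of a shift or a turn outside -1 to 1 is refused whole. A call with a gripper value outside its range is refused whole. OPENING is the finger opening in mm, from 0 to 94, set as the call begins (- or left out, the last holds). The fingers move at their own pace and stop on an object; FORCE is the grip in N (left out, the last holds). Time passes only in rows, so rows that do not move let the fingers close. It gives the time, the measured TCP pose, the force and the opening at its end, in the units of the state.
- telemetry.sense(): the state, without advancing time (a new reading comes with each control period).
- get_image(name): name is "scene" or "top" or "wrist"; returns (picture, depth): 384x512x3 uint8, blue, green, red; 384x512 float32, m along the optical axis (not along the pixel's ray), 0 where there is no reading.
- calibration(name): a dict with "mtx" (3x3 intrinsics, pixels), "k1" (the pictures are not rectified: a ray, as slopes to the right and down, at radius r is drawn at 1 + k1 r^2 times it, then the intrinsics apply), "T" (4x4, takes a point from camera to world coordinates). Camera axes: x right, y down, z forward; pixel columns grow to the right and rows downward; lengths in m; the calibration is good to about 2 mm. A picture is of the moment at which its call begins: read the wrist's pose just before it. calibration takes no time and is no camera call; for the wrist camera it gives the pose at the moment of the call.
- bot.finish_job(): hands the job in, once; it reports no verdict.
The state is a dict: "t": time; "joint_positions": joint angles; "joint_velocities": joint speeds; "joint_torque": joint torques, N m; "tcp_pos": TCP position; "tcp_rot": TCP orientation; "wrist_force": force on the tool from outside, world axes, zero at the start; "wrist_torque": the same for the moment, N m; "grip_width": finger opening in m.
Only numpy, scipy, OpenCV 4.12 (cv2) and the standard library are available. Lean on these libraries where they do the work, as an engineer would, in place of code of your own. Each camera call takes 0.05 s, during which the arm holds its last target.

TASK

The tube rack is sitting in its transport dock but is not locked yet. Pick up the soft-faced mallet and use it to knock down the locking peg beside the tubes until its head is fully home on the rack's white lug; leave the peg of the empty dock standing and do not push either peg with the gripper itself. Then stand the mallet back on the clear bench top on its face, as you found it.

Things in the scene. Friction and masses are not known exactly. Their poses are not given: they have to be found in the camera images.
- mallet: Mallet, about 340 g, on end: round upright head 50 mm across, 80 tall, dark with white faces; origin at the centre of its bottom face, z up the head. Black handle sticks out level along -x, midline 40 mm up, 25 to 135 mm from the head's axis, flat sides, 20 mm wide (y), 24 tall. Centre of mass 10 mm from the axis, handle side. The white-capped pot of like size has no handle: leave it.
- lock_peg_head (a point): Top centre of the peg to drive; moves with it. Grey round head 26 mm across, 10 thick, on a 14 mm steel shank, in the fixed dock that holds the tubes: plate 100 (x) by 170 (y) by 12 mm. Top is 64 mm above the bench fully up, 44 fully home on the white lug (34 mm high, 40 by 60). z up; tubes towards +y: an 82 mm square rack, near side 54 mm from the peg's axis, caps 104 mm above the bench.
- lock_peg (a joint): How far the peg to drive is down, m: 0 fully up, 0.020 fully home (hard stop). Starts 0 to 6 mm down. The split peg's own spring grips its hole: it takes about 6 N to move, a little more when fast, and stays where it is left.
- spare_peg (a joint): The same for the like peg of the other dock, an equal plate with no rack, lug or tubes, on the other side of the bench (left or right). Starts 0 to 6 mm down and must stay standing; its top is 58 mm above the bench when fully up.
Not all that is in view belongs to the job. Leave any yellow look-alike of the mallet alone. Leave any purple look-alike of the part that bears lock_peg_head alone.

How it is judged:
On the way:
1. the mallet is in contact with the locking peg while the peg is fully home (within 3 mm) (value of joint lock_peg above 0.017 m and contact force between mallet and lock_peg above 0.5 N).
At the end, for the whole second after the job is handed in: The locking peg of the rack's dock is down to within 3 mm of fully home, the empty dock's peg is less than 10 mm down, and the mallet stands released and at rest on the bench on its bottom face, upright within 10 degrees (value of joint lock_peg above 0.017 m and value of joint spare_peg below 0.01 m and height (world z) of mallet below 0.008 m and angle between mallet's own z axis and vertical below 0.17 rad and linear speed of mallet below 0.03 m/s); the robot touches nothing.
It fails at once if the peg of the empty dock is driven 10 mm or more down (value of joint spare_peg above 0.01 m).
It fails at once if the gripper or arm itself pushes the locking peg with more than 3 N (contact force between any of the fingers, the arm and lock_peg above 3 N).
It fails at once if the gripper or arm itself pushes the empty dock's peg with more than 3 N (contact force between any of the fingers, the arm and spare_peg above 3 N).
It also fails if it takes over 48 s, if anything falls off the work surface, if the arm or the gripper's body presses on something with over 40 N, if the wrist force passes 120 N, or if a joint passes its speed limit or range.

## Working session

There is one attempt and no reset: what is moved stays moved. The work goes in short steps, Python scripts to look and compute and a shell command to move; the robot and the scene stay as the last step left them, time stands still between calls to the robot, and variables do not carry over. Pictures are saved under pics/ and viewed, and the job is handed in when it is done.

```bash
ls; mkdir -p pics; cat > h.py <<'E'
import numpy as np, cv2
from station import telemetry, get_image, calibration, bot
def snap(name,fn):
    c=calibration(name); p,d=get_image(name); cv2.imwrite('pics/'+fn+'.png',p); np.savez('pics/'+fn,p=p,d=d,mtx=c['mtx'],k1=c['k1'],T=c['T']); return p,d,c
def load(fn):
    z=np.load('pics/'+fn+'.npz'); return z['p'],z['d'],dict(mtx=z['mtx'],k1=float(z['k1']),T=z['T'])
def ray(c,u,v):
    K=c['mtx']; xd=np.stack([(np.asarray(u,float)-K[0,2])/K[0,0],(np.asarray(v,float)-K[1,2])/K[1,1]],-1)
    x=xd.copy()
    for _ in range(20): x=xd/(1+c['k1']*(x**2).sum(-1,keepdims=True))
    return np.concatenate([x,np.ones_like(x[...,:1])],-1)
def onplane(c,u,v,z):
    r=ray(c,u,v)@c['T'][:3,:3].T; o=c['T'][:3,3]; return o+r*((z-o[2])/r[...,2])[...,None]
def bydepth(c,d):
    v,u=np.mgrid[:d.shape[0],:d.shape[1]]
    P=ray(c,u,v)*d[...,None]; return P@c['T'][:3,:3].T+c['T'][:3,3]
E
python3 - <<'E'
from h import *
for n in ('scene','top'): 
    p,d,c=snap(n,n+'0'); print(n,c['T'].round(3).tolist(),c['k1'],p.shape)
s=telemetry.sense(); print(s)
E
```

```text
pics
scene [[-0.586, 0.664, -0.464, 1.025], [0.81, 0.478, -0.339, 0.52], [-0.004, -0.575, -0.818, 1.101], [0.0, 0.0, 0.0, 1.0]] -0.050787663300318295 (384, 512, 3)
top [[0.022, -0.986, 0.164, 0.195], [-1.0, -0.023, -0.003, 0.092], [0.006, -0.164, -0.986, 1.51], [0.0, 0.0, 0.0, 1.0]] -0.09495145748057957 (384, 512, 3)
{'t': 0.1, 'joint_positions': array([ 1.07490142e+00,  2.45741879e-01,  1.55888170e+00, -6.68161576e-06,
        1.33869115e+00, -1.74083721e-01]), 'joint_velocities': array([ 0.00039359,  0.00131726, -0.00534625,  0.0015251 , -0.00086677,
        0.00121123]), 'joint_torque': array([-1.74125021e-04, -4.16913664e+01, -3.15528166e+01,  6.87333802e-02,
        3.10210953e-02, -6.76716377e-05]), 'tcp_pos': array([0.20531188, 0.61615633, 0.20446266]), 'tcp_rot': array([[-9.48664492e-01,  3.16283133e-01, -8.13675072e-04],
       [ 3.16284045e-01,  9.48663322e-01, -1.51773034e-03],
       [ 2.91871191e-04, -1.69716932e-03, -9.99998517e-01]]), 'wrist_force': array([-0.45377511,  0.58895721,  0.05083292]), 'wrist_torque': array([-0.00892589,  0.02089084,  0.01109706]), 'grip_width': 0.09355624694270939}
```

View pics/scene0.png

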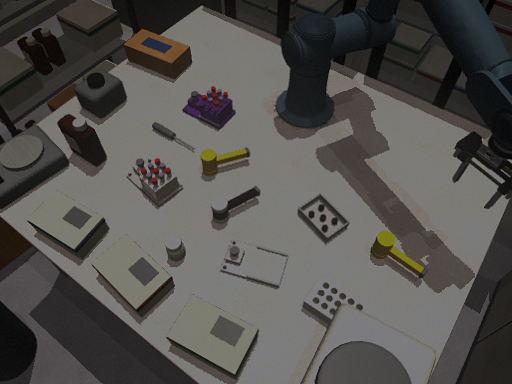

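View pics/top0.png

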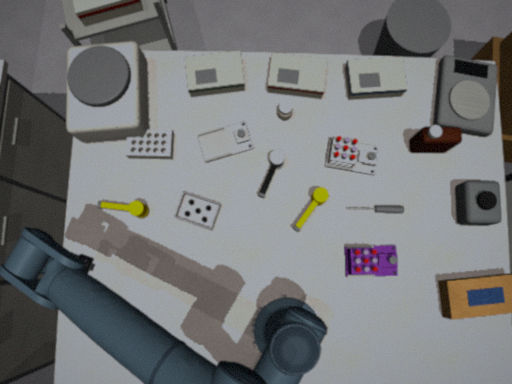

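The top view shows the mallet head at (277,156) with its handle running to (265,193). The rack dock has its peg at about (374,156), and the empty dock's peg is at about (241,132). Yellow and purple look-alikes are elsewhere. Next I measure these.

```bash
python3 - <<'E'
from h import *
p,d,c=load('top0'); P=bydepth(c,d)
for nm,(u0,u1,v0,v1) in dict(mallet=(250,295,140,200),rack=(318,390,128,182),spare=(192,262,115,168)).items():
    cv2.imwrite(f'pics/{nm}.png',cv2.resize(p[v0:v1,u0:u1],None,fx=9,fy=9,interpolation=cv2.INTER_CUBIC))
Z=P[...,2]
np.set_printoptions(linewidth=220)
print((Z[145:200:2,255:292:2]*1000).astype(int))
print('peg');print((Z[144:172:1,364:384]*1000).astype(int))
E
```

```text
[[  -4   -7    0    0   -1    0    0    0    4    0   -8   -4    4   -2   -1   -4    1    0    3]
 [  -4   -2    0   -1    1    1    0    0    0    1   -2   -1   -2   -8    1    1    0    0    1]
 [  -2   -2   -4   -3    2   -6   -5    0    0   -2   -2   75   -2    1   -2   -2    1    1   -4]
 [   0   -4   -5    0   -5    1    0   -5    0   82   77   79   71   79    3   -2    2    3   -2]
 [   3   -4   -3    0  -10   -4   -2    0   83   79   86   75   81   79   77   -1    0    0   -4]
 [   1   -4    0   -5   -8   -3   -2   76   85   82   80   73   77   74   83   -3   -1   -3    2]
 [  -2   -3    6    0   -3   -3   -4   81   78   78   81   76   69   80   84    0    1   -8   -3]
 [  -3    1   -6   -1   -5   -5   -6   66   79   78   80   76   77   76   78    0    1   -1   -9]
 [  -2   -2    3    2   -6    1   -7   19   79   83   80   79   86   74   68    0   -5   -3    2]
 [  -4    0    0    6    0    2   -1   18   52   76   75   76   75   74   17    2    0    1   -2]
 [   0    1   -6   -2    2    2   -1   -1   52   48   54   51   48   27    0   -4    2   -5   -3]
 [  -1   -2   -5   -1 
[... 3833 characters left out ...]
    9    6   21   15   16   16   22   23   -3   -5   -1    0   -4   -5    1   -3]
 [  10    7   17    4    6   10    9   14    9    4   15 1510    2   -6   -3    0   -2   -1   -5   -2]
 [  12   11    7   11    7   14   11    3   16   14   12    8   -3    2   -4    3   -3    3   -6   -3]
 [  11   15   14   10   17   13   15   11   13    9    8   11   -5   -1   -2   -4   -2   -8   -2   -2]
 [   9    6    7   17    9    5   11   13   10    9   14    5   -5    0   -2   -6   -4   -8    2   -3]
 [  14   12    9   10    9    7    7   15   14    8   11    5   -1    0   -6   -4   -4   -4   -3   -3]
 [   7   11    6    9   10   11   10   12   16    8    5   15    0   -4    0    4    1    0    0    4]]
```

```bash
python3 - <<'E'
from h import *
p,d,c=load('scene0')
a=cv2.resize(p[150:215,115:190],None,fx=5,fy=5,interpolation=cv2.INTER_CUBIC)
b=cv2.resize(p[170:235,200:275],None,fx=5,fy=5,interpolation=cv2.INTER_CUBIC)
cv2.imwrite('pics/sc_crops.png',np.hstack([a,b]))
p,d,c=load('top0')
a=cv2.resize(p[130:182,320:390],None,fx=5,fy=5,interpolation=cv2.INTER_CUBIC)
b=cv2.resize(p[145:197,245:295],None,fx=5,fy=5,interpolation=cv2.INTER_CUBIC)
cv2.imwrite('pics/top_crops.png',np.hstack([a,b]))
E
```

```text
(no output)
```

View pics/sc_crops.png

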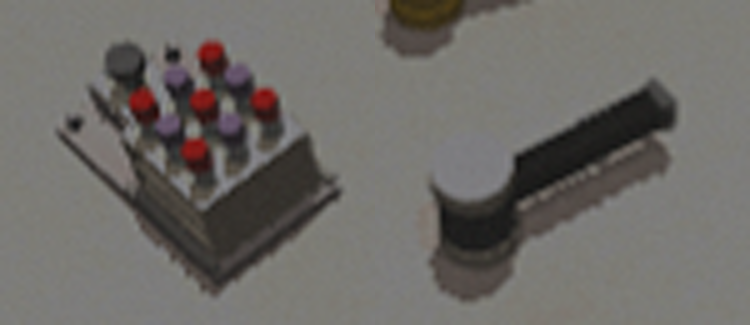

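View pics/top_crops.png

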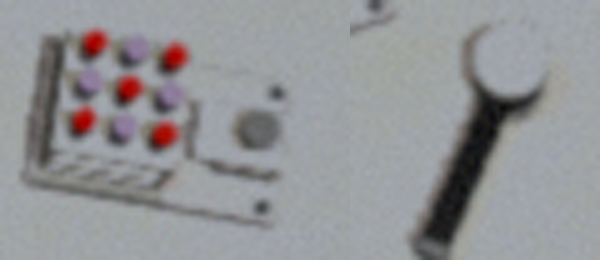

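```bash
cat > m.py <<'E'
from h import *
def run(fn,pr=True):
    p,d,c=load(fn); P=bydepth(c,d); Z=P[...,2]; o={}
    v,u=np.mgrid[:384,:512]
    def box(u0,u1,v0,v1): return (u>=u0)&(u<u1)&(v>=v0)&(v<v1)
    hm=box(262,292,140,172)&(Z>.066)&(Z<.1)
    us,vs=u[hm],v[hm]; (cc,r)=cv2.minEnclosingCircle(np.stack([us,vs],1).astype(np.float32))
    o['head']=onplane(c,us.mean(),vs.mean(),.08); o['head_circ']=onplane(c,cc[0],cc[1],.08)
    hd=box(245,292,160,205)&(Z>.04)&(Z<.062)
    X=onplane(c,u[hd],v[hd],.052)[:,:2]
    vx,vy,x0,y0=cv2.fitLine(X.astype(np.float32),cv2.DIST_HUBER,0,.001,.001).ravel()
    D=np.array([vx,vy]); D*=-np.sign(D[0]); s=(X-o['head'][:2])@D
    n=(o['head'][:2]-[x0,y0])@[-D[1],D[0]]
    o['hdir']=(D,np.degrees(np.arctan2(D[1],D[0])),s.min(),s.max(),'axis offset of head from line',n)
    pg=box(364,380,148,164)&(Z>.046)&(Z<.075)
    o['pegz']=np.median(Z[pg]); o['peg']=onplane(c,u[pg].mean(),v[pg].mean(),o['pegz'])
    sp=box(230,252,120,145)&(Z>.03)&(Z<.07); o['spare']=(np.median(Z[sp]),onplane(c,u[sp].mean(),v[sp].mean(),.055))
    # tubes caps
    hsv=cv2.cvtColor(p,cv2.COLOR_BGR2HSV)
    rd=box(320,365,130,172)&(hsv[...,1]>150)&((hsv[...,0]<8)|(hsv[...,0]>172))
    o['redcaps']=onplane(c,u[rd].mean(),v[rd].mean(),.1)
    w=o['redcaps'][:2]-o['peg'][:2]; o['tubedir']=(np.linalg.norm(w),np.degrees(np.arctan2(w[1],w[0])))
    if pr:
        for k,vv in o.items(): print(k,np.round(vv,4) if not isinstance(vv,tuple) else vv)
    return o
if __name__=='__main__': import sys; run(sys.argv[1])
E
python3 m.py top0
```

```text
head [0.5484 0.0466 0.08  ]
head_circ [0.5485 0.047  0.08  ]
hdir (array([-0.92385674,  0.38273853], dtype=float32), np.float32(157.49657), np.float64(0.014803114837480605), np.float64(0.13345639526705977), 'axis offset of head from line', np.float64(-0.0009674019513986576))
pegz 0.058
peg [ 0.5667 -0.2666  0.058 ]
spare (np.float64(0.0508290042064391), array([0.63203857, 0.16470733, 0.055     ]))
redcaps [ 0.5814 -0.1723  0.1   ]
tubedir (np.float64(0.09545223587124554), np.float64(81.18626082620023))
```

```bash
python3 -m crank '[[[-0.15,-0.12,0,0.71],[-0.15,-0.12,0,0],[-0.15,-0.12,0,0],[-0.15,-0.12,0,0],[-0.15,-0.12,0,0],[-0.15,-0.12,0,0],[-0.15,-0.12,0,0],[-0.15,-0.12,0,0]]]' 60; python3 -m crank '[[[-0.15,-0.12,0,0],[-0.15,-0.12,0,0],[-0.15,-0.12,0,0],[-0.15,-0.12,0,0],[-0.15,-0.12,0,0],[-0.15,-0.12,0,0],[-0.12,-0.1,0,0],[0,0,0,0]]]'
```

```text
t: 0.77
tcp_pos: [0.3554, 0.341, 0.1996]
tcp_rot: [[-0.927, 0.374, -0.006], [0.374, 0.927, -0.005], [0.003, -0.007, -1.0]]
wrist_force: [-0.1, 0.2, -0.3]
grip_width: 0.0598
t: 1.43
tcp_pos: [0.4872, 0.0949, 0.1982]
tcp_rot: [[-0.925, 0.379, -0.007], [0.379, 0.925, -0.007], [0.004, -0.009, -1.0]]
wrist_force: [-0.5, 0.6, 0.4]
grip_width: 0.0601
```

```bash
cat > w.py <<'E'
from h import *
import sys
s=telemetry.sense(); print(s['tcp_pos'].round(4)); p,d,c=snap('wrist',sys.argv[1]); print(c['T'].round(3).tolist())
E
python3 w.py w1; python3 - <<'E'
from h import *
p,d,c=load('w1'); P=bydepth(c,d); Z=P[...,2]
v,u=np.mgrid[:384,:512]
near=(np.hypot(P[...,0]-.53,P[...,1]-.06)<.16)&(d>0)
m=near&(Z>.07)&(Z<.09); print(m.sum(), u[m].min(),u[m].max(),v[m].min(),v[m].max()); print('head',np.median(P[m],0), (P[m].min(0)+P[m].max(0))/2)
m=near&(Z>.044)&(Z<.06); X=P[m][:,:2].astype(np.float32); print(m.sum(),np.median(Z[m]))
vx,vy,x,y=cv2.fitLine(X,cv2.DIST_HUBER,0,.001,.001).ravel(); print(vx,vy,x,y)
E
```

```text
[0.4872 0.0949 0.1982]
[[0.38, 0.898, 0.222, 0.423], [0.925, -0.366, -0.101, 0.123], [-0.009, 0.244, -0.97, 0.376], [0.0, 0.0, 0.0, 1.0]]
1852 82 261 202 280
head [0.54988701 0.04456332 0.07856019] [ 0.50926861 -0.00525504  0.07536063]
2335 0.050661075496258645
0.94533503 -0.32610065 0.49898636 0.06661191
```

View pics/w1.png

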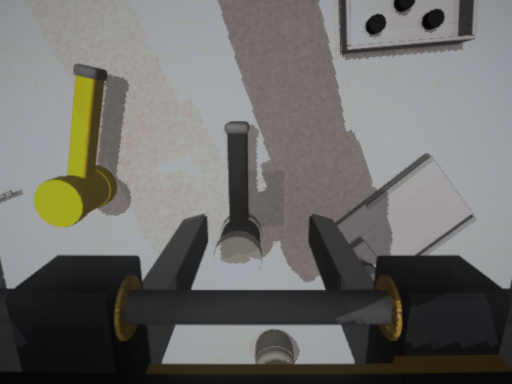

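The wrist view shows the handle, from (237,125) to (239,215), lined up with the fingers, and the head at about (240,240). I'll refine using only the dark handle and the white head.

```bash
cat > hh.py <<'E'
from h import *
import sys
p,d,c=load(sys.argv[1]); P=bydepth(c,d); Z=P[...,2]
v,u=np.mgrid[:384,:512]
b=(u>215)&(u<270)
m=b&(Z>.044)&(Z<.06)&(v<212); X=onplane(c,u[m],v[m],.052)[:,:2].astype(np.float32)
vx,vy,x,y=cv2.fitLine(X,cv2.DIST_HUBER,0,.001,.001).ravel(); print('n',m.sum(),'dir deg',np.degrees(np.arctan2(-vy,-vx)))
D=np.array([vx,vy])*np.sign(-vx)
h=b&(Z>.066)&(Z<.09); H=onplane(c,u[h],v[h],.08)[:,:2]; print('head rows',v[h].min(),v[h].max(),H.mean(0))
s=(X-[.5484,.0466])@D; print('handle end along',s.max(),'line pt at 46mm',np.array([x,y])+D*(.046-(np.array([x,y])-[.5484,.0466])@D))
E
python3 hh.py w1
```

```text
n 1768 dir deg 158.05772
head rows 232 280 [0.54933181 0.04622101]
handle end along 0.12992699042134942 line pt at 46mm [0.50550134 0.06321586]
```

```bash
python3 -m crank '[[[-0.147,-0.11,0,0],[0,0,0,0],[0,0,0.2,0],[0,0,0.2,0],[0,0,0.15,0],[0,0,0,0]]]'
```

```text
t: 1.98
tcp_pos: [0.5046, 0.0689, 0.0866]
tcp_rot: [[-0.927, 0.376, -0.002], [0.376, 0.927, -0.003], [0.001, -0.004, -1.0]]
wrist_force: [-0.4, 0.2, -0.3]
grip_width: 0.06
```

```bash
python3 -m crank '[[[-0.016,-0.022,0,0],[0,0,0,0],[0,0,0.18,0],[0,0,0.14,0],[0,0,0,0],[0,0,0,0]]]'
```

```text
t: 2.48
tcp_pos: [0.5123, 0.0665, 0.0314]
tcp_rot: [[-0.929, 0.371, 0.012], [0.371, 0.929, -0.004], [-0.013, 0.001, -1.0]]
wrist_force: [0.3, -0.4, 1.2]
grip_width: 0.0599
```

```bash
python3 -m crank '[[[0,0,0,0],[0,0,0,0]]]'
```

```text
t: 2.65
tcp_pos: [0.515, 0.0667, 0.0357]
tcp_rot: [[-0.929, 0.37, 0.018], [0.37, 0.929, -0.004], [-0.018, 0.003, -1.0]]
wrist_force: [0.3, 0.2, -0.3]
grip_width: 0.0602
```

```bash
python3 -m crank '[[[0,0,0,0]]]';python3 -m crank '[[[0,0,0,0],[0,0,0,0],[0,0,0,0]]]'; python3 -c "
from h import *
s=telemetry.sense();print(s['joint_positions'],s['joint_velocities'])"
```

```text
t: 2.73
tcp_pos: [0.5164, 0.0667, 0.0378]
tcp_rot: [[-0.929, 0.37, 0.021], [0.37, 0.929, -0.004], [-0.022, 0.004, -1.0]]
wrist_force: [0.4, 0.3, 0.4]
grip_width: 0.0599
t: 2.98
tcp_pos: [0.519, 0.0666, 0.0416]
tcp_rot: [[-0.929, 0.37, 0.028], [0.37, 0.929, -0.005], [-0.028, 0.006, -1.0]]
wrist_force: [0.2, -0.3, -0.2]
grip_width: 0.0599
[-0.08797888  0.15209015  1.99840104 -0.00302711  0.96284085 -1.27777534] [-7.53287428e-04 -1.03733100e-02 -5.16394318e-03  7.70533536e-05
  3.33349130e-03 -6.22468800e-04]
```

```bash
python3 -m crank '[[[0.058,-0.038,0.06,0],[0,0,0.06,0],[0,0,0.01,0]]]'
```

```text
t: 3.23
tcp_pos: [0.5081, 0.0634, 0.017]
tcp_rot: [[-0.928, 0.37, 0.033], [0.37, 0.929, -0.005], [-0.033, 0.007, -0.999]]
wrist_force: [0.1, 0.4, -0.1]
grip_width: 0.0602
```

```bash
python3 -m crank '[[[0,0,0,0],[0,0,0,0],[0,0,0,0],[0,0,0,0]]]' 0 60; python3 -m crank '[[[0,0,0,0],[0,0,0,0]]]'
```

```text
t: 3.57
tcp_pos: [0.5084, 0.0633, 0.0177]
tcp_rot: [[-0.928, 0.37, 0.033], [0.37, 0.929, -0.005], [-0.033, 0.007, -0.999]]
wrist_force: [0.0, -0.3, -0.3]
grip_width: 0.0368
t: 3.73
tcp_pos: [0.5092, 0.0633, 0.0185]
tcp_rot: [[-0.928, 0.37, 0.035], [0.37, 0.929, -0.006], [-0.034, 0.008, -0.999]]
wrist_force: [0.2, 0.2, 0.6]
grip_width: 0.0233
```

```bash
python3 -m crank '[[[0,0,0,0],[0,0,0,0],[0,0,0,0]]]'; python3 -m crank '[[[0,0,-0.1,0],[0,0,-0.2,0],[0,0,-0.2,0],[0,0,-0.2,0]]]'
```

```text
t: 3.98
tcp_pos: [0.5093, 0.0633, 0.0187]
tcp_rot: [[-0.928, 0.37, 0.035], [0.37, 0.929, -0.006], [-0.034, 0.008, -0.999]]
wrist_force: [0.3, -0.3, -0.3]
grip_width: 0.0193
t: 4.32
tcp_pos: [0.4935, 0.065, 0.1494]
tcp_rot: [[-0.929, 0.371, 0.003], [0.371, 0.929, -0.002], [-0.003, -0.001, -1.0]]
wrist_force: [1.3, -1.0, -2.9]
grip_width: 0.0198
```

```bash
python3 -m crank '[[[0,0,-0.1,-0.95],[0,0,-0.1,-0.95],[0,0,-0.05,-0.95],[0,0,0,-0.95],[0,-0.1,0,0],[0,-0.18,0,0],[0,-0.18,0,0],[0,-0.18,0,0]]]'
```

```text
t: 4.98
tcp_pos: [0.4958, -0.06, 0.2084]
tcp_rot: [[-0.999, -0.033, 0.01], [-0.033, 0.999, 0.001], [-0.01, 0.001, -1.0]]
wrist_force: [1.2, 0.3, -3.9]
grip_width: 0.0199
```

```bash
python3 w.py w2; python3 -c "
from h import *
snap('scene','scene1')"
```

```text
[ 0.4958 -0.06    0.2084]
[[-0.032, 0.966, 0.257, 0.423], [0.999, 0.031, 0.009, -0.063], [0.0, 0.257, -0.966, 0.386], [0.0, 0.0, 0.0, 1.0]]
```

View pics/w2.png

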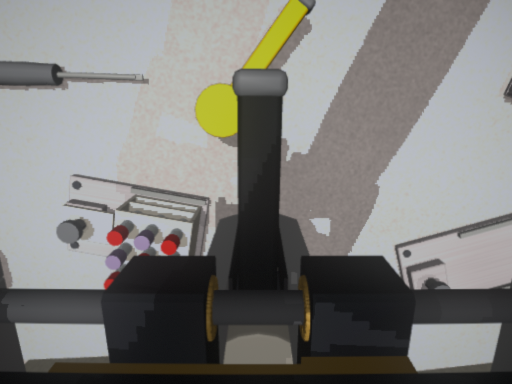

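View pics/scene1.png

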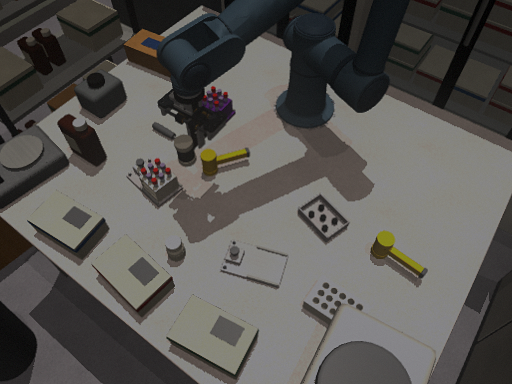

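```bash
python3 - <<'E'
from h import *
p,d,c=load('w2'); P=bydepth(c,d); Z=P[...,2]
v,u=np.mgrid[:384,:512]
m=(u<100)&(v>205)&(v<255)&(Z>.045)&(Z<.075)
print(m.sum(),np.median(Z[m]),onplane(c,u[m].mean(),v[m].mean(),np.median(Z[m])),np.median(P[m],0))
mh=(u>243)&(u<275)&(v>95)&(v<225)
rows=[(r,np.median(Z[r,243:275])) for r in range(100,225,20)];print(rows)
E
```

```text
508 0.05928602376277409 [ 0.56719867 -0.26504179  0.05928602] [ 0.56722234 -0.26509322  0.05928602]
[(100, np.float64(0.24239529074929442)), (120, np.float64(0.24202634317749855)), (140, np.float64(0.24183936463461664)), (160, np.float64(0.2416617377295289)), (180, np.float64(0.24149969037796198)), (200, np.float64(0.24111177161668354)), (220, np.float64(0.24092301593310694))]
```

```bash
python3 -m crank '[[[-0.03,-0.17,0,0],[-0.03,-0.18,0,0],[-0.03,-0.18,0,0],[-0.015,-0.18,0,0],[0,-0.18,0,0],[0,-0.12,0,0],[0,-0.03,0,0]]]'
```

```text
t: 5.67
tcp_pos: [0.5195, -0.2729, 0.2003]
tcp_rot: [[-1.0, -0.029, -0.001], [-0.029, 1.0, 0.01], [0.001, 0.01, -1.0]]
wrist_force: [-0.3, 0.2, -2.8]
grip_width: 0.0192
```

```bash
python3 -m crank '[[[-0.02,0.027,0.1,0],[0,0,0.18,0],[0,0,0.18,0],[0,0,0.02,0]]]'
```

```text
t: 6.0
tcp_pos: [0.5245, -0.2661, 0.1024]
tcp_rot: [[-1.0, -0.026, 0.001], [-0.026, 1.0, 0.009], [-0.001, 0.009, -1.0]]
wrist_force: [-1.4, 1.3, -4.6]
grip_width: 0.0193
```

```bash
python3 -c "
from h import *
p,d,c=snap('scene','scene2'); print(telemetry.sense()['tcp_pos'])
cv2.imwrite('pics/scene2c.png',cv2.resize(p[110:220,90:230],None,fx=5,fy=5,interpolation=cv2.INTER_CUBIC))"
```

```text
[ 0.52536389 -0.26666537  0.10436073]
```

View pics/scene2c.png

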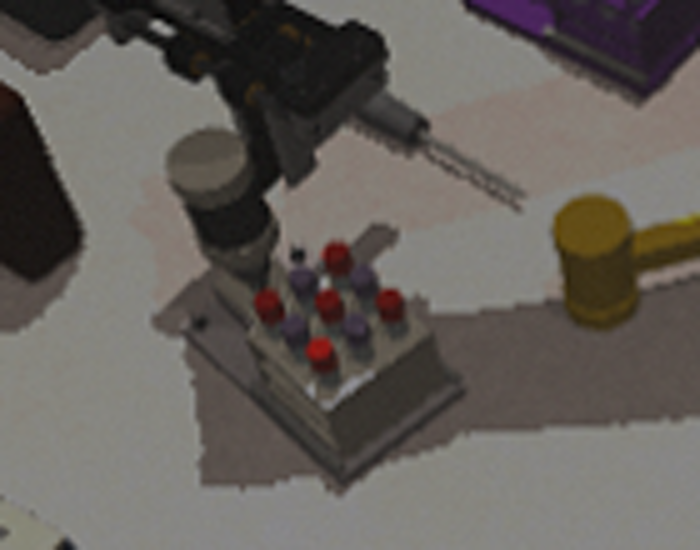

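```bash
python3 -m crank '[[[0,0,0.1,0],[0,0,0.05,0]]]'; python3 -m crank '[[[0,0,0.05,0]]]'; python3 -m crank '[[[0,0,0.05,0]]]'
```

```text
t: 6.22
tcp_pos: [0.5279, -0.2665, 0.0781]
tcp_rot: [[-1.0, -0.028, 0.007], [-0.028, 1.0, 0.005], [-0.007, 0.005, -1.0]]
wrist_force: [-3.8, 2.7, 1.9]
grip_width: 0.0197
t: 6.3
tcp_pos: [0.5297, -0.2671, 0.0708]
tcp_rot: [[-1.0, -0.029, 0.01], [-0.029, 1.0, 0.002], [-0.01, 0.002, -1.0]]
wrist_force: [-3.5, -0.6, 5.1]
grip_width: 0.0196
t: 6.38
tcp_pos: [0.5308, -0.2677, 0.0627]
tcp_rot: [[-0.999, -0.03, 0.011], [-0.03, 1.0, 0.0], [-0.011, -0.0, -1.0]]
wrist_force: [-16.0, -2.1, 24.5]
grip_width: 0.0199
```

```bash
python3 -m crank '[[[0,0,0.05,0]]]'; python3 -m crank '[[[0.01,0,0.06,0]]]'
```

```text
t: 6.47
tcp_pos: [0.532, -0.2687, 0.0583]
tcp_rot: [[-0.999, -0.031, 0.011], [-0.031, 1.0, -0.001], [-0.011, -0.001, -1.0]]
wrist_force: [-20.4, 13.3, 46.3]
grip_width: 0.0196
t: 6.55
tcp_pos: [0.5326, -0.2692, 0.0538]
tcp_rot: [[-0.999, -0.032, 0.013], [-0.032, 0.999, -0.0], [-0.013, -0.0, -1.0]]
wrist_force: [-18.0, 15.7, 43.0]
grip_width: 0.0196
```

```bash
python3 -m crank '[[[0,0,-0.1,0],[0,0,-0.2,0],[0,0,-0.2,0],[0,0,-0.2,0],[0.1,0,-0.05,0],[0.18,0,0,0],[0.18,0,0,0],[0.1,0,0,0]]]'; python3 w.py w3;  python3 -c "
from h import *
p,d,c=snap('scene','scene3')
cv2.imwrite('pics/scene3c.png',cv2.resize(p[90:220,90:250],None,fx=4,fy=4,interpolation=cv2.INTER_CUBIC))"
```

```text
t: 7.22
tcp_pos: [0.4233, -0.2738, 0.2182]
tcp_rot: [[-0.999, -0.039, 0.03], [-0.039, 0.999, -0.011], [-0.029, -0.012, -1.0]]
wrist_force: [-0.3, -0.4, -4.1]
grip_width: 0.0195
[ 0.4233 -0.2738  0.2182]
[[-0.038, 0.961, 0.275, 0.347], [0.999, 0.04, -0.001, -0.275], [-0.012, 0.275, -0.961, 0.394], [0.0, 0.0, 0.0, 1.0]]
```

View pics/scene3c.png

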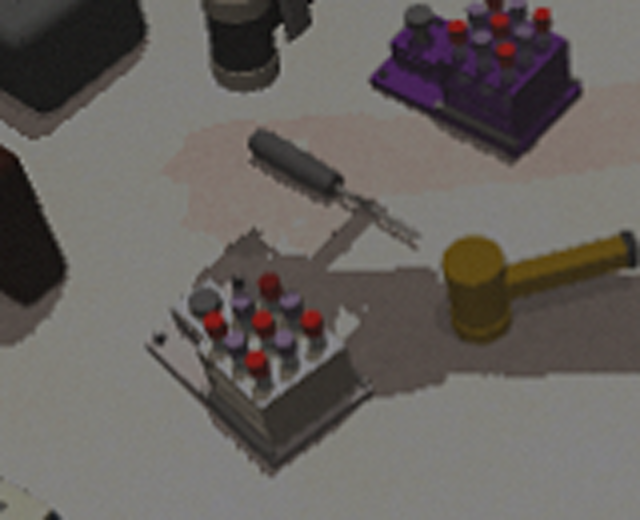

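View pics/w3.png

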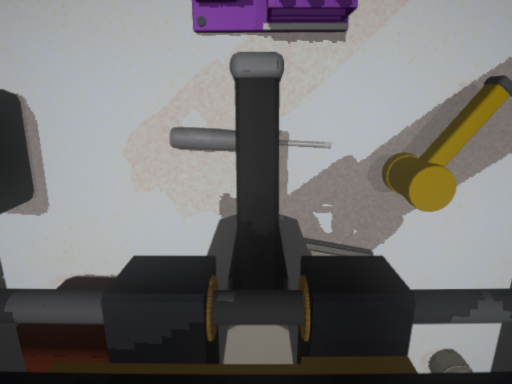

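```bash
python3 - <<'E'
from h import *
p,d,c=snap('top','top3'); P=bydepth(c,d)
for n in ('top3','scene3'):
    p,d,c=load(n);P=bydepth(c,d)
    m=(np.hypot(P[...,0]-.567,P[...,1]+.266)<.010)&(P[...,2]>.02)&(P[...,2]<.09); print(n,m.sum(),np.median(P[m],0) if m.any() else '')
    m=(np.hypot(P[...,0]-.632,P[...,1]-.165)<.009)&(P[...,2]>.02)&(P[...,2]<.09); print('spare',m.sum(),np.median(P[m],0) if m.any() else '')
    m=(abs(P[...,0]-.56)<.04)&(abs(P[...,1]+.266)<.03)&(np.hypot(P[...,0]-.567,P[...,1]+.266)>.018)&(P[...,2]>.025)&(P[...,2]<.045); print('lug',m.sum(),np.median(P[m],0))
p,d,c=load('w3');P=bydepth(c,d)
for r in (85,130,170,205): print(r,np.median(P[r,243:272],0))
p,d,c=load('w3');print('now tool pitch',telemetry.sense()['tcp_rot'][:,2])
E
```

```text
top3 30 [ 0.56643175 -0.26739087  0.04176939]
spare 27 [0.6309847  0.16390731 0.05236707]
lug 110 [ 0.56629436 -0.25200961  0.03093543]
scene3 24 [ 0.56767853 -0.26599061  0.04321786]
spare 34 [0.6314389  0.16458482 0.05488613]
lug 55 [ 0.58578371 -0.27448522  0.03361065]
85 [ 0.34300673 -0.27709155  0.24597062]
130 [ 0.36233651 -0.27632815  0.24847568]
170 [ 0.38022929 -0.27562755  0.25060336]
205 [ 0.39636919 -0.27498439  0.25267794]
now tool pitch [ 0.03005017 -0.0099234  -0.99949913]
```

View pics/top3.png

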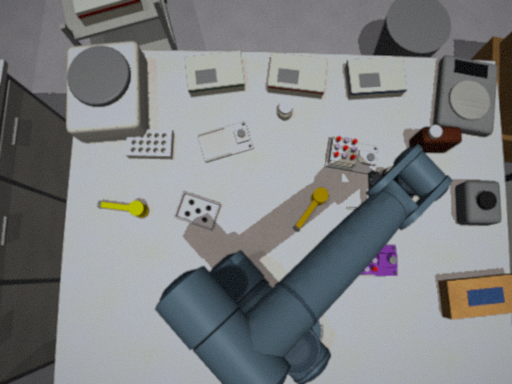

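```bash
python3 -m crank '[[[-0.05,0.15,0,0],[-0.06,0.19,0,0],[-0.06,0.19,0,0],[-0.06,0.19,0,0],[-0.06,0.19,0,0],[-0.06,0.19,0,0],[-0.06,0.19,0,0],[-0.06,0.19,0,0]]]'; python3 -m crank '[[[-0.03,0.1,0,0.84],[0,0,0,0.84],[0,0,0,0.84],[0,0,0,0.84],[0,0,0,0.84]]]'
```

```text
t: 8.03
tcp_pos: [0.5173, 0.0305, 0.2202]
tcp_rot: [[-0.999, -0.025, 0.042], [-0.026, 1.0, -0.014], [-0.041, -0.015, -0.999]]
wrist_force: [1.4, -0.1, -3.6]
grip_width: 0.0199
t: 8.45
tcp_pos: [0.5277, 0.0663, 0.2202]
tcp_rot: [[-0.922, 0.384, 0.045], [0.384, 0.923, -0.006], [-0.044, 0.011, -0.999]]
wrist_force: [-0.2, -0.2, -2.7]
grip_width: 0.02
```

```bash
python3 -m crank '[[[0.07,-0.045,0.15,0],[0,0,0.2,0],[0,0,0.2,0],[0,0,0.2,0],[0,0,0.1,0]]]'; python3 w.py w4;python3 - <<'E'
from h import *
p,d,c=load('w4');P=bydepth(c,d)
for r in (75,100,130,170,205): print(r,np.median(P[r,243:272],0))
p,d,c=snap('scene','scene4')
cv2.imwrite('pics/scene4c.png',cv2.resize(p[140:250,170:310],None,fx=5,fy=5,interpolation=cv2.INTER_CUBIC))
E
```

```text
t: 8.87
tcp_pos: [0.532, 0.0672, 0.0535]
tcp_rot: [[-0.921, 0.382, 0.07], [0.383, 0.924, -0.004], [-0.066, 0.023, -0.998]]
wrist_force: [-0.8, 0.7, -3.6]
grip_width: 0.0196
[0.532  0.0672 0.0535]
[[0.382, 0.876, 0.295, 0.454], [0.924, -0.37, -0.099, 0.095], [0.022, 0.31, -0.95, 0.226], [0.0, 0.0, 0.0, 1.0]]
75 [0.45261503 0.09910018 0.07836582]
100 [0.46236609 0.09504509 0.07894023]
130 [0.47409683 0.0900951  0.08142178]
170 [0.49062321 0.08318264 0.08416341]
205 [0.50562017 0.07693133 0.08702355]
```

View pics/scene4c.png

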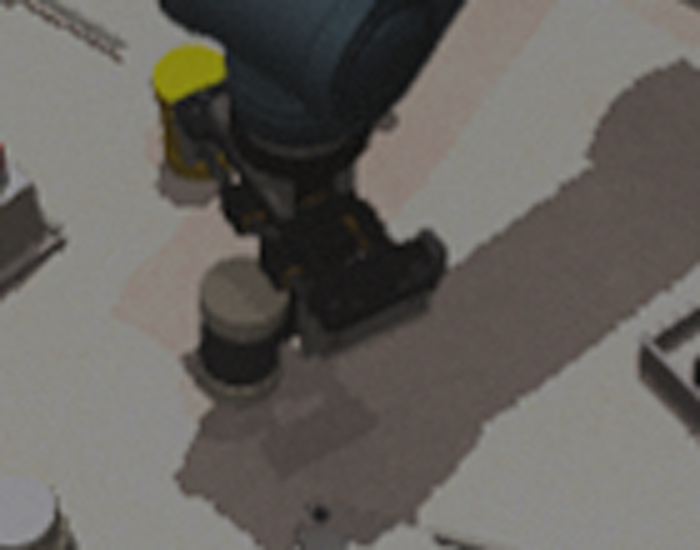

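```bash
python3 -m crank '[[[0,0,0.1,0],[0,0,0.06,0]]]'; python3 -m crank '[[[0,0,0.03,0]]]'
```

```text
t: 9.13
tcp_pos: [0.5381, 0.068, 0.0253]
tcp_rot: [[-0.922, 0.381, 0.074], [0.382, 0.924, -0.004], [-0.07, 0.025, -0.997]]
wrist_force: [-2.3, 0.3, -4.0]
grip_width: 0.0197
t: 9.22
tcp_pos: [0.54, 0.0683, 0.0199]
tcp_rot: [[-0.922, 0.38, 0.076], [0.381, 0.924, -0.004], [-0.072, 0.026, -0.997]]
wrist_force: [-0.3, -0.2, -3.2]
grip_width: 0.0196
```

```bash
python3 -m crank '[[[0,0,0.025,0]]]'; python3 -m crank '[[[0,0,0.012,0]]]'
```

```text
t: 9.3
tcp_pos: [0.5416, 0.0685, 0.0156]
tcp_rot: [[-0.922, 0.38, 0.078], [0.381, 0.925, -0.004], [-0.074, 0.026, -0.997]]
wrist_force: [-0.7, 0.1, -3.3]
grip_width: 0.0196
t: 9.38
tcp_pos: [0.5427, 0.0686, 0.0139]
tcp_rot: [[-0.922, 0.38, 0.079], [0.381, 0.925, -0.004], [-0.075, 0.027, -0.997]]
wrist_force: [-0.2, -0.7, -3.3]
grip_width: 0.0198
```

```bash
python3 -m crank '[[[0,0,0.015,0]]]'; python3 -m crank '[[[0,0,0.012,0]]]'
```

```text
t: 9.47
tcp_pos: [0.5441, 0.0686, 0.0119]
tcp_rot: [[-0.921, 0.38, 0.082], [0.381, 0.925, -0.004], [-0.077, 0.028, -0.997]]
wrist_force: [0.4, -0.1, -3.3]
grip_width: 0.0195
t: 9.55
tcp_pos: [0.5452, 0.0686, 0.0103]
tcp_rot: [[-0.921, 0.38, 0.084], [0.381, 0.925, -0.004], [-0.079, 0.028, -0.996]]
wrist_force: [0.5, 0.4, -3.6]
grip_width: 0.0196
```

```bash
python3 -m crank '[[[0,0,0.014,0]]]'; python3 -m crank '[[[0,0,0.012,0]]]'
```

```text
t: 9.63
tcp_pos: [0.5459, 0.0687, 0.0089]
tcp_rot: [[-0.921, 0.38, 0.083], [0.381, 0.925, -0.004], [-0.079, 0.028, -0.997]]
wrist_force: [-15.2, 1.8, 27.0]
grip_width: 0.0198
t: 9.72
tcp_pos: [0.546, 0.0687, 0.0089]
tcp_rot: [[-0.922, 0.38, 0.081], [0.381, 0.925, -0.004], [-0.076, 0.027, -0.997]]
wrist_force: [-18.3, 0.7, 29.2]
grip_width: 0.0197
```

```bash
python3 -m crank '[[[0,0,-0.006,0]]]'; python3 -m crank '[[[0,0,0,0],[0,0,0,0]]]' - 3;  python3 w.py w5;python3 - <<'E'
from h import *
p,d,c=load('w5');P=bydepth(c,d)
for r in (75,100,130,170,205): print(r,np.median(P[r,243:272],0))
E
```

```text
t: 9.8
tcp_pos: [0.5462, 0.0688, 0.0111]
tcp_rot: [[-0.922, 0.379, 0.081], [0.38, 0.925, -0.004], [-0.077, 0.027, -0.997]]
wrist_force: [-0.4, 0.4, -3.0]
grip_width: 0.0198
t: 9.97
tcp_pos: [0.5489, 0.0683, 0.0135]
tcp_rot: [[-0.921, 0.379, 0.087], [0.38, 0.925, -0.005], [-0.083, 0.028, -0.996]]
wrist_force: [0.8, -1.1, -0.7]
grip_width: 0.0198
[0.5489 0.0683 0.0135]
[[0.379, 0.871, 0.312, 0.468], [0.925, -0.367, -0.1, 0.096], [0.028, 0.326, -0.945, 0.185], [0.0, 0.0, 0.0, 1.0]]
75 [0.46882154 0.09960985 0.04978526]
100 [0.47781151 0.09597233 0.04864796]
130 [0.48896495 0.09130916 0.04904046]
170 [0.50529669 0.08466008 0.0495961 ]
205 [0.52024658 0.07850391 0.04988196]
```

```bash
python3 -m crank '[[[0,0,0,0],[0,0,0,0],[0,0,0,0]]]' 56; python3 -m crank '[[[0,0,-0.05,0],[0,0,-0.1,0],[0,0,-0.2,0],[0,0,-0.2,0],[0,0,-0.2,0],[0,0,-0.1,0]]]'; python3 -m crank '[[[0.15,0,0,0],[0.2,0,0,0],[0.2,0,0,0],[0.1,0,0,0]]]'; python3 - <<'E'
from h import *
for n in ('top','scene'):
    p,d,c=snap(n,n+'9')
    P=bydepth(c,d)
    m=(np.hypot(P[...,0]-.567,P[...,1]+.266)<.010)&(P[...,2]>.02)&(P[...,2]<.09); print(n,'peg',m.sum(),np.median(P[m],0) if m.any() else '')
    m=(np.hypot(P[...,0]-.632,P[...,1]-.165)<.009)&(P[...,2]>.02)&(P[...,2]<.09); print('spare',m.sum(),np.median(P[m],0) if m.any() else '')
    m=(np.hypot(P[...,0]-.58,P[...,1]-.055)<.06)&(P[...,2]>.065)&(P[...,2]<.1); X=P[m]; print('malhead',m.sum(),X.mean(0)); print('slope',np.linalg.lstsq(np.c_[X[:,:2]-X[:,:2].mean(0),np.ones(len(X))],X[:,2],rcond=None)[0])
cv2.imwrite('pics/scene9c.png',cv2.resize(p[140:250,170:310],None,fx=5,fy=5,interpolation=cv2.INTER_CUBIC))
E
```

```text
t: 10.27
tcp_pos: [0.5504, 0.0682, 0.0146]
tcp_rot: [[-0.921, 0.379, 0.091], [0.38, 0.925, -0.005], [-0.086, 0.03, -0.996]]
wrist_force: [-0.2, 0.2, 0.2]
grip_width: 0.0365
t: 10.77
tcp_pos: [0.5297, 0.0695, 0.1864]
tcp_rot: [[-0.922, 0.38, 0.076], [0.381, 0.925, -0.003], [-0.071, 0.026, -0.997]]
wrist_force: [1.1, -0.4, -0.2]
grip_width: 0.0559
t: 11.1
tcp_pos: [0.4143, 0.1186, 0.1885]
tcp_rot: [[-0.918, 0.384, 0.098], [0.385, 0.923, -0.005], [-0.092, 0.034, -0.995]]
wrist_force: [0.2, 0.1, 0.7]
grip_width: 0.0558
top peg 29 [ 0.56790542 -0.2667514   0.04258658]
spare 32 [0.6302648  0.1639701  0.05130539]
malhead 193 [0.58279722 0.0554919  0.07777413]
slope [0.04484349 0.03745051 0.07777413]
scene peg 28 [ 0.56606488 -0.26467134  0.04466797]
spare 38 [0.63207677 0.16650567 0.05485086]
malhead 247 [0.58754299 0.05679743 0.08005896]
slope [-0.07318759 -0.09748543  0.08005896]
```

View pics/top9.png

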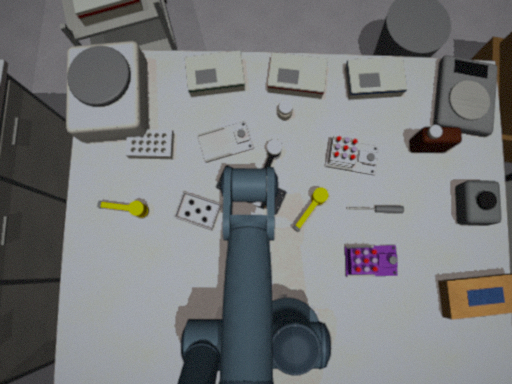

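View pics/scene9c.png

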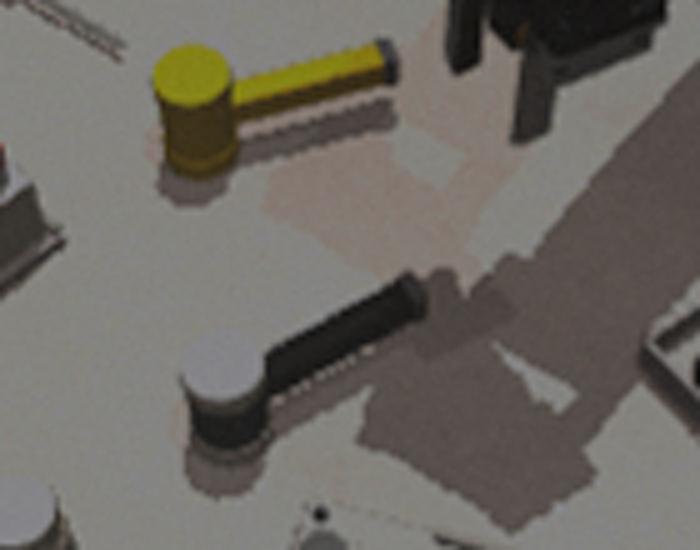

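The mallet stands upright on clear bench with its head at about (225,365) in the crop. The gripper is well clear of it, so I'm handing in.

```bash
python3 -c "
from h import *
bot.finish_job(); print(telemetry.sense()['t'])"
```

```text
the job is handed in; nothing more can be done
the job is handed in; nothing more can be done
```

I drove the rack dock's locking peg home with the mallet, stood the mallet back on clear bench, and handed the job in at about 11 s of the 48 s allowed. `finish_job` gives no verdict.

- **Locking peg:** I gripped the mallet by its handle and pressed its face down on the peg until it stopped hard, with a wrist force of about 45 N. The last two views put the peg's top at 42.6 and 44.7 mm, against 44 mm for fully home. Only the mallet was brought down on the peg.
- **Spare peg:** I went nowhere near it. It reads 51–55 mm high both before and after.
- **Mallet:** It stands released on its bottom face, about 35 mm from where I found it. Its top reads 78–80 mm high and its handle was level at release.

Three things did not go as planned or disagreed:

- **Arm drift:** The arm drifted and tilted a little while idling, so the tool was 4–5° off vertical when I set the mallet down.
- **Mallet slip:** The mallet slipped and pitched about 5–7° in the grip at the hard stop. I let it settle flat at a light grip before opening.
- **Head slope:** Depth-noise fits of the head's top slope disagreed between the top view (about 3°) and the scene view (about 7°). The pictures show it upright.

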